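# Draw a blotting cassette out with the pull hook and spring it open

### The job

Pick up the standing pull hook, reach its rod in under the front of the white blotting unit, catch the pull eye hidden beneath the cassette and draw the cassette out to its stop without using force. Then stand the hook back upright on the bench, clear of the unit and its drawn-out cassette, and press the cassette's release pad so that the lid springs fully open. Do not knock the other things about.

Things in the scene. Friction and masses are not known exactly. Their poses are not given: they have to be found in the camera images.
- unit: White blotting unit fixed to the bench, 170 mm deep (its x), 184 mm wide (y), 148 mm high. Origin: centre of its underside; its open front faces its own -x, to the robot. A low garage: roof underside at 124 mm, walls 18 mm thick with 148 mm between them, closed 130 mm behind the front. A cassette slides out along its -x.
- ledge_edge (a point): Middle of the lower front edge of the unit's roof (the ledge), 124 mm above the bench, 85 mm in front of the unit's origin. Axes as the unit's.
- cassette_front (a point): Middle of the lower front edge of the grey cassette (110 mm deep, 140 mm wide), 80 mm above the bench, 5 mm behind the roof's edge when fully in; moves with the cassette. Below the cassette all is free down to the bench but for the pull eye and its pivot. Axes as the unit's.
- eye_pivot (a point): Upright pivot pin (12 mm thick) of the pull eye, under the cassette, moving with it: 80 mm behind its front edge, on the centre line; this point is at the eye's height, 58 mm. The eye lies level: a closed steel ring, inside diameter 30 mm, bar 6 mm, centre 45 mm from the pivot on a 6 mm shank. Ring underside at 55 mm; 19 mm free above it. Its angle: see tray. Axes as the unit's.
- tray (a joint): How far the cassette is drawn out (m): 0 fully in, 0.115 at its outer stop; starts 0 to 0.012. It drags with about 2.5 N and stays where left. Its pull eye swivels freely about the pivot and was left pointing anywhere within 0.5 rad to either side of the unit's -x (ring centre up to 22 mm sideways): not measured, hidden from above, to be found by feel.
- hook: Pull hook, 250 g (175 to 350), standing on a steel foot 60 x 46 x 8 mm (34 mm behind to 26 mm ahead of the handle's axis), balanced near the handle. Origin: under the handle's axis, at the foot's underside. x points along the rod to the tip, z up. The 7 mm rod runs level, its axis 16 mm above the underside, to x = 115 mm and there turns up.
- hook_grip (a point): Centre of the hook's black handle, 60 mm above the hook's underside. The handle is an upright bar 34 mm long (x), 20 mm wide (y), from 8 to 95 mm above the underside. Axes as the hook's.
- hook_tip (a point): Top of the hook's upturned prong: 112 mm ahead of the handle's axis, 42.5 mm above the hook's underside. The prong is 7 mm thick, leans slightly back and stands 23 mm above the rod's upper side.
- release_pad (a point): Centre of the top of the grey release pad, on the cassette's front top, 32 mm (unit's x) by 60 mm (y), 111 mm above the bench: the front of a sprung rocker, sloping 0.2 rad up to the front at rest, level when down. Pressed down about 5 mm here (some 5 N) it frees the lid. From 18 mm behind this point stand the catch, 6 mm higher, and the lid, which need room. Under the roof until drawn out.
- latch (a joint): Release rocker angle (rad): 0 at rest, 0.22 fully pressed; the lid is freed at about 0.17. Springs back when let go.
- lid (a joint): Angle of the cassette's clear lid (58 mm by 140 mm, hinged along its rear edge, top 118 mm above the bench when shut): 0 shut, 1.25 rad open at its stop. Once released a spring throws it open, if the cassette is out from under the roof (drawn out beyond about 0.108).
- wash_bottle: white round bottle with red cap, 64 mm across, 120 mm tall; bystander. Origin at the centre of its underside.
- tube_rack: blue rack of capped tubes, 140 x 75 x 114 mm; bystander. Origin at the centre of its underside.
- glove_box: carton of gloves, 240 x 120 x 70 mm; bystander. Origin at the centre of its underside.
- tip_box: low box of pipette tips, 127 x 87 x 62 mm; bystander. Origin at the centre of its underside.
- beaker: open glass beaker, 84 mm across, 100 mm tall; bystander. Origin at the centre of its underside.
- spin_box: round mini centrifuge with a green dome, 150 mm across, 100 mm tall; bystander. Origin at the centre of its underside.
- jar: white screw jar, 70 mm across, 95 mm tall; bystander. Origin at the centre of its underside.
Things that resemble listed ones, but are neither listed nor needed, are in the scene too. Leave any orange look-alike of the hook alone.

How it is judged:
By the outcome, as a careful person would: the job done as asked, in the order asked, and still so for the second after the job is handed in, with the robot touching nothing.
It also fails if it takes over 72 s, if anything falls off the work surface, if the arm or the gripper's body presses on something with over 40 N, if the wrist force passes 120 N, or if a joint passes its speed limit or range.

### The arm

A 7-joint arm with a two-finger parallel gripper is mounted at the origin on the work surface. World frame = base frame: x ahead of the robot, y to its left, z up, the work surface at z = 0. Lengths are in mm, angles in rad, forces in N, time in s.
With the tool pointing down it reaches from about 400 to 875 mm from the base axis. Payload 6.5 kg.
Tool frame: the origin (TCP) lies between the finger pads; the fingertips stand 25 mm ahead of it and the grasp point (between the pads) lies 6 mm ahead of it (bot.tcp_to_tips is the distance from the TCP to the fingertips, in mm); z points along the fingers, y is the line along which they close (so a half turn about z gives the same grasp; the last joint's range is limited). The gripper opens to 88 mm and grips with 3 to 60 N. Pads are 18 mm wide; open, the fingers measure 123 mm over their backs; the gripper's body (75 mm by 187 mm) begins 45 mm behind the grasp point.
Start: joints at [-1.275, 0.536, -0.004, 1.538, 0.003, 1.067, -0.071], TCP at [230.067, 607.914, 263.716] pointing down, gripper open.
Joint ranges: [-2.7, 2.7], [-0.37, 2.16], [-1.27, 1.26], [0.24, 2.4], [-1.31, 4.45], [0.19, 1.91], [-2.76, 2.76]. Speed limits (rad/s): [2.39, 2.39, 3.14, 3.14, 3.14, 3.14, 3.14].

### API

Orientations are given as a rotation vector (axis times angle).
In Python, from plant import bot, optics gives the robot as it stands.
- The arm moves only by the shell command python3 -m creep 'ROWS' [FORCE]. ROWS is a JSON object of lists of equal length, an entry for each row: "claw": the opening, from -1 (shut) to 1 (fully open); "dp": the shift along the tool's x, y, z in mm, a list of three; "twist": the turn about the tool's z in rad. In form: {"claw": [claw, ...], "dp": [[dx, dy, dz], ...], "twist": [twist, ...]}. A call has 1 to 10 rows; each row shifts and turns the commanded pose from where the row before left it, along the tool's axes as they then stand; what a row does not reach is not made up. A row lasts 1/8 s, in which the tool goes at most 62.5 mm and 10.7 degrees, less where a joint would pass 70% of its speed; a pose out of reach is approached as far as the arm can. A call with a gripper value outside its range is refused whole. The fingers move at their own pace and stop on an object; FORCE is the grip in N (left out, the last holds). Time passes only in rows, so rows that do not move let the fingers close. It gives the time, the measured TCP pose, the force, the opening and the grip force at its end, in the units of the state.
- bot.get_obs(): the state, without advancing time (a new reading comes with each control period).
- optics.capture(name): name is "scene" or "top" or "wrist"; returns the picture (384x512x3 uint8, blue, green, red); there is no depth.
- optics.get_calibration(name): a dict with "fx", "fy", "cx", "cy" (pixels), "dist" ([k1, k2, p1, p2, k3] as OpenCV has them; the pictures are not rectified), "R" (3x3) and "t" (3): a world point X has camera coordinates R X + t; the wrist camera has in their place "mount" (4x4, takes a point from camera to tool coordinates, whose origin is the TCP and whose axes are the flange's). Camera axes: x right, y down, z forward; pixel columns grow to the right and rows downward; lengths in mm; the calibration is good to about 2 mm. A picture is of the moment at which its call begins: read the wrist's pose just before it. get_calibration takes no time and is no camera call.
- bot.job_done(): hands the job in; it is judged then, once.
The state is a dict: "t": time; "joint_pos": joint angles; "dq": joint speeds; "joint_efforts": joint torques, N m; "tool_pos": TCP position; "orientation": TCP orientation; "contact_force": force on the tool from outside, world axes, zero at the start; "moment": the same for the moment, N m; "finger_gap": finger opening in mm; "grasp_force": force on a finger pad.
Only numpy, scipy, OpenCV 4.12 (cv2) and the standard library are available. Lean on these libraries where they do the work, as an engineer would, in place of code of your own. Each camera call takes 0.05 s, during which the arm holds its last target. There are 200 camera calls.

## Working session

There is one attempt and no reset: what is moved stays moved. The work goes in short steps, Python scripts to look and compute and a shell command to move; the robot and the scene stay as the last step left them, time stands still between calls to the robot, and variables do not carry over. Pictures are saved under pics/ and viewed, at most 10 in all, crops included, and the job is handed in when it is done.

```bash
ls; mkdir -p pics; python3 - <<'E'
from plant import bot, optics
import cv2, numpy as np
o=bot.get_obs(); print({k:np.round(v,3).tolist() for k,v in o.items()})
a=optics.capture("scene");b=optics.capture("top")
cv2.imwrite("pics/s.png",a);cv2.imwrite("pics/t.png",b)
for n in("scene","top","wrist"): print(n,optics.get_calibration(n))
E
```

```text
pics
{'t': 0.0, 'joint_pos': [-1.275, 0.537, -0.004, 1.539, 0.003, 1.067, -0.071], 'dq': [-0.0, 0.0, -0.001, -0.0, -0.0, 0.0, 0.001], 'joint_efforts': [0.001, -57.097, 0.991, -25.162, -0.056, 0.018, 0.0], 'tool_pos': [229.882, 607.359, 262.831], 'orientation': [-0.565, -3.09, 0.003], 'contact_force': [-0.047, 0.113, -0.593], 'moment': [-0.03, 0.006, -0.001], 'grasp_force': 0.0, 'finger_gap': 88.155}
scene {'fx': 457.0530013838928, 'fy': 457.0530013838928, 'cx': 254.5360085520685, 'cy': 191.94493319866905, 'dist': array([-0.10046639,  0.        ,  0.        ,  0.        ,  0.        ]), 'R': array([[-0.47590939,  0.87949227,  0.00189559],
       [ 0.60485587,  0.32886176, -0.72525811],
       [-0.63848229, -0.34401059, -0.68847446]]), 't': array([ 260.0919492 , -250.66974463, 1907.77147649])}
top {'fx': 408.33392120586495, 'fy': 408.33392120586495, 'cx': 256.4595216348392, 'cy': 193.81673646423064, 'dist': array([-0.11958894,  0.        ,  0.        ,  0.        ,  0.        ]), 'R': array([[-0.02691477, -0.99963599, -0.00186665],
       [-0.99185055,  0.02693768, -0.12452648],
       [ 0.12453144, -0.00150016, -0.99221453]]), 't': array([  -2.47157589,  536.46976954, 1344.86076963])}
wrist {'fx': 281.0748963238364, 'fy': 281.0748963238364, 'cx': 252.6521364429966, 'cy': 189.77229389209535, 'dist': array([-0.00918987,  0.        ,  0.        ,  0.        ,  0.        ]), 'mount': array([[-1.73880747e-04, -9.58315070e-01, -2.85713486e-01,
         7.44681875e+01],
       [ 9.99999909e-01, -2.78154746e-04,  3.24377947e-04,
        -1.07171933e+00],
       [-3.90328837e-04, -2.85713403e-01,  9.58315031e-01,
        -1.21764939e+02],
       [ 0.00000000e+00,  0.00000000e+00,  0.00000000e+00,
         1.00000000e+00]])}
```

View pics/s.png

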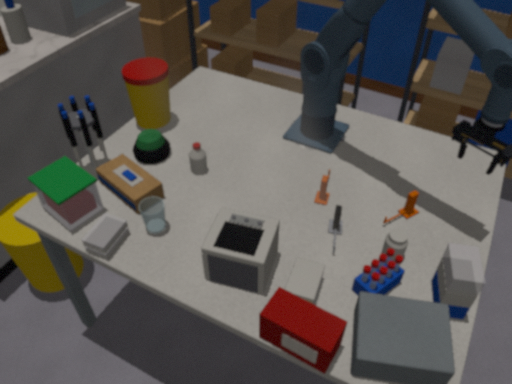

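View pics/t.png

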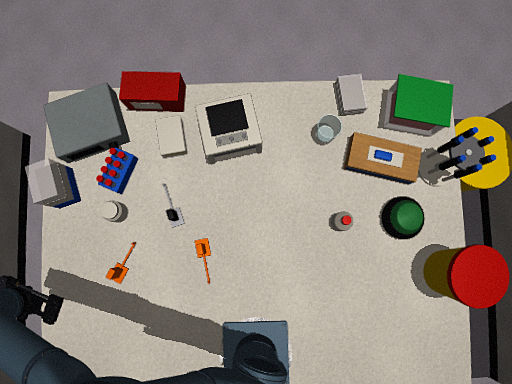

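Candidates for the hook: the black-handled one on a steel foot at top (172,214) / scene (337,218), and orange look-alikes at top (120,270) and (204,245), scene (325,188) and (410,205). I choose the black-handled one. The unit is the white box at top (228,128) / scene (241,250); the white block at top (171,135) is a decoy.

```bash
cat > h.py <<'E'
import numpy as np, cv2
from plant import bot, optics
from scipy.spatial.transform import Rotation as Ro
def cam(n,obs=None):
    c=optics.get_calibration(n);K=np.array([[c['fx'],0,c['cx']],[0,c['fy'],c['cy']],[0,0,1]]);d=np.array(c['dist'])
    if n=='wrist':
        o=obs or bot.get_obs();M=np.eye(4);M[:3,:3]=Ro.from_rotvec(o['orientation']).as_matrix();M[:3,3]=o['tool_pos']
        W=np.linalg.inv(M@c['mount']);return K,d,W[:3,:3],W[:3,3]
    return K,d,np.array(c['R']),np.array(c['t'])
def ray(c,px):
    K,d,R,t=c;u=cv2.undistortPoints(np.array([[px]],float),K,d)[0,0]
    v=R.T@np.array([u[0],u[1],1]);return -R.T@t,v/np.linalg.norm(v)
def onz(c,px,z):
    o,v=ray(c,px);return o+v*(z-o[2])/v[2]
def tri(c1,p1,c2,p2):
    a,u=ray(c1,p1);b,v=ray(c2,p2);s=np.linalg.lstsq(np.c_[u,-v],b-a,rcond=None)[0]
    P,Q=a+u*s[0],b+v*s[1];return (P+Q)/2,np.linalg.norm(P-Q)
def proj(c,X):
    K,d,R,t=c;return cv2.projectPoints(np.array([X],float),cv2.Rodrigues(R)[0],t,K,d)[0][0,0]
E
python3 - <<'E'
import cv2,numpy as np
t=cv2.imread("pics/t.png");s=cv2.imread("pics/s.png")
A=cv2.resize(t[85:235,150:275],None,fx=3.2,fy=3.2,interpolation=3)
B=cv2.resize(s[165:300,195:355],(400,338),interpolation=3)
im=np.zeros((480,800,3),np.uint8);im[:480,:400]=A;im[:338,400:]=B
cv2.imwrite("pics/c1.png",im)
E
```

```text
(no output)
```

View pics/c1.png

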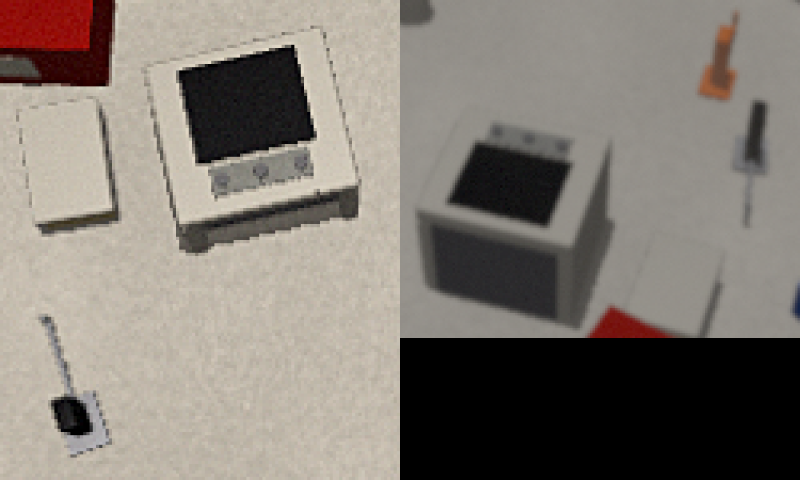

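The crop confirms the black handle, steel foot and rod, with the prong tip at crop (45,319). The unit's roof corners are clear in both views.

```bash
python3 - <<'E'
from h import *
np.set_printoptions(precision=1,suppress=True)
T=cam('top');S=cam('scene')
tp=lambda x,y:(x/3.2+150-.35,y/3.2+85-.35); sp=lambda x,y:((x-400)/2.5+195-.3,y/2.5+165-.3)
cor={'f+':((180,224),(610,135)),'f-':((358,185),(465,103)),'b+':((145,67),(575,243)),'b-':((320,28),(418,207))}
C={}
for k,(a,b) in cor.items():
    X,e=tri(T,tp(*a),S,sp(*b));Z=onz(T,tp(*a),148);C[k]=Z;print(k,X,e,Z,onz(S,sp(*b),148))
m=sum(C.values())/4;d=(C['b+']+C['b-']-C['f+']-C['f-']);print('unit',m,np.arctan2(d[1],d[0]),np.linalg.norm(d)/2,np.linalg.norm(C['f+']-C['f-']))
print('handle top',tri(T,tp(68,412),S,sp(760,104)),onz(T,tp(68,412),95),onz(S,sp(760,104),95))
print('tip',tri(T,tp(45,319),S,sp(747,223)),onz(T,tp(45,319),42.5))
ft=[onz(T,tp(*p),8) for p in((109,440),(72,455),(95,392))];print('foot',ft)
t=cv2.imread('pics/t.png');g=cv2.cvtColor(t,cv2.COLOR_BGR2HSV)
for n,lo,hi,z in(('red',(0,120,80),(8,255,255),100),('blue',(110,120,60),(130,255,255),50),('green',(50,120,40),(80,255,255),80)):
    k=cv2.inRange(g,lo,hi)
    for c in cv2.findContours(k,0,2)[0]:
        if cv2.contourArea(c)>60:
            x,y,w,h=cv2.boundingRect(c);print(n,(x,y,w,h),onz(T,(x+w/2,y+h/2),z))
print('jar',onz(T,(112,211),95),'bottle',onz(T,(347,220),120),'block',onz(T,tp(60,160),0))
E
```

```text
f+ [650.  137.5 150.3] 1.9059619823846243 [650.1 138.6 148. ] [648.4 135.7 148. ]
f- [685.  -39.1 149.4] 4.5296149457245285 [684.3 -37.1 148. ] [684.6 -42.1 148. ]
b+ [811.3 173.2 150. ] 1.5868752632786698 [812.4 172.7 148. ] [809.6 173.2 148. ]
b- [848.   -3.6 147.2] 0.23741977227852099 [847.8  -3.7 148. ] [848.5  -3.  148. ]
unit [748.6  67.6 148. ] 0.20458689431057273 166.34896289548547 179.04126969644688
handle top (array([471.1, 260.8, 102.5]), np.float64(3.7698455160596893)) [472.4 260.6  95. ] [462.6 260.6  95. ]
tip (array([581.8, 302.4,   8.8]), np.float64(3.081287220819177)) [575.9 296.1  42.5]
foot [array([448.4, 234.7,   8. ]), array([433.3, 274.8,   8. ]), array([500.4, 249.5,   8. ])]
red (451, 245, 59, 64) [ 233.8 -742.2  100. ]
red (119, 71, 61, 30) [905.2 335.  100. ]
blue (103, 152, 31, 40) [621.8 451.2  50. ]
blue (374, 150, 18, 11) [ 654.3 -452.8   50. ]
green (391, 200, 32, 34) [ 440.  -510.2   80. ]
green (394, 74, 60, 53) [ 839.4 -604.1   80. ]
jar [484.8 455.4  95. ] bottle [ 434.3 -300.2  120. ] block [760.7 290.1   0. ]
```

```bash
python3 -m creep '{"claw":[1,1,1,1,1,1,1,1,1,1],"dp":[[-37,-22,3],[-37,-22,3],[-37,-22,3],[-37,-22,3],[-37,-22,3],[-37,-22,3],[-37,-22,3],[-37,-22,3],[-37,-22,3],[-37,-22,3]],"twist":[0,0,0,0,0,0,0,0,0,0]}' && python3 -m creep '{"claw":[1,1,1,1,1,1],"dp":[[0,0,0],[0,0,0],[0,0,0],[0,0,0],[0,0,0],[0,0,0]],"twist":[-0.178,-0.178,-0.178,-0.178,0,0]}' && python3 - <<'E'
from h import *
import pickle
o=bot.get_obs();w=optics.capture('wrist');cv2.imwrite('pics/w1.png',w);pickle.dump(o,open('w1.pkl','wb'))
print(o['tool_pos'],o['orientation'],Ro.from_rotvec(o['orientation']).as_matrix().round(3))
cv2.imwrite('pics/w1b.png',cv2.resize(w,(800,600),interpolation=3))
E
```

```text
t: 1.35
tool_pos: [498.8, 269.9, 233.4]
orientation: [-0.565, -3.09, 0.001]
contact_force: [0.0, 0.8, -0.3]
finger_gap: 88.1
grasp_force: 0.0
t: 2.1
tool_pos: [498.2, 271.1, 233.5]
orientation: [0.542, -3.094, 0.0]
contact_force: [0.7, -0.0, 0.6]
finger_gap: 88.2
grasp_force: 0.0
[498.1501653  271.07645779 233.52548312] [ 5.41788603e-01 -3.09412881e+00  2.03701572e-04] [[-0.941 -0.34  -0.   ]
 [-0.34   0.941 -0.   ]
 [ 0.    -0.    -1.   ]]
```

View pics/w1b.png

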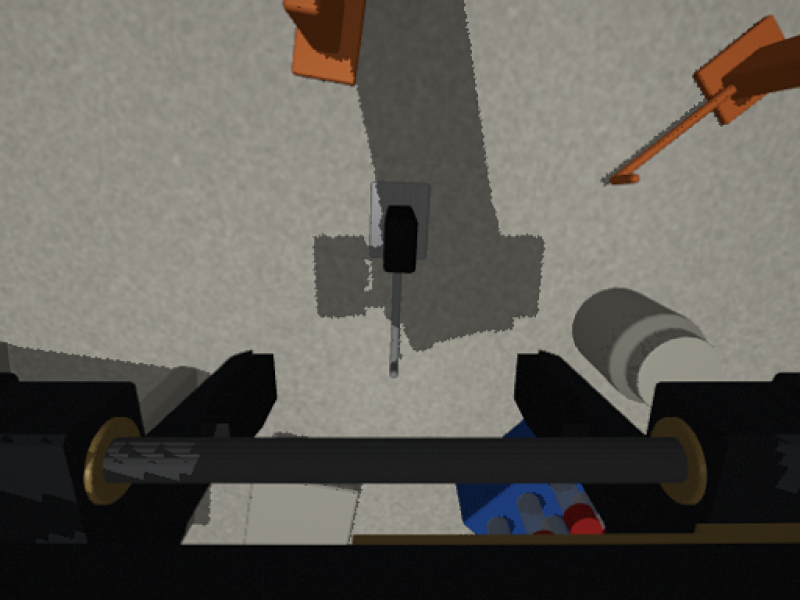

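The hook stands just behind the gripper's line. Handle top is about (401,242), prong tip (393,372), foot rear corners (372,182) and (430,182), all in the 800-px view.

```bash
python3 - <<'E'
from h import *
import pickle
np.set_printoptions(precision=1,suppress=True)
o=pickle.load(open('w1.pkl','rb'));W=cam('wrist',o);T=cam('top')
p=lambda x,y:(x/1.5625-.2,y/1.5625-.2)
g=lambda x,y,z:onz(W,p(x,y),z)
tip=g(393,372,42.5);rl=g(372,182,8);rr=g(430,182,8);fr=g(428,258,8);hf=g(401,272,95);hb=g(401,214,95)
print(tip,rl,rr,fr,hf,hb)
yaw=np.arctan2(*(tip-(rl+rr)/2)[1::-1]);yf=np.arctan2(*(fr-rr)[1::-1]);print('yaw',yaw,yf,np.linalg.norm(fr-rr),np.linalg.norm(rl-rr),np.linalg.norm(tip-(rl+rr)/2),np.linalg.norm(hf-hb))
u=np.array([np.cos(yaw),np.sin(yaw)])
for q in(tip[:2]-112*u,((rl+rr)/2)[:2]+34*u,((hf+hb)/2)[:2]):print('axis',q)
print('tri tip',tri(W,p(393,372),T,(45/3.2+149.65,319/3.2+84.65)),'tri top',tri(W,p(401,243),T,(68/3.2+149.65,412/3.2+84.65)))
E
```

```text
[573.8 296.4  42.5] [444.8 232.8   8. ] [429.7 274.6   8. ] [485.5 294.4   8. ] [484.7 269.7  95. ] [451.9 257.8  95. ]
yaw 0.3031755737500423 0.34182453911344063 59.215625512953665 44.431838075252514 147.19791426416262 34.87214341960565
axis [466.9 263. ]
axis [469.7 263.8]
axis [468.3 263.8]
tri tip (array([577. , 297.6,  35.7]), np.float64(0.1407588453233171)) tri top (array([473.8, 266.4,  64.6]), np.float64(2.4477612312341184))
```

```bash
python3 -m creep '{"claw":[1,1,1,1,1,1,1,1],"dp":[[31,3,0],[0,0,0],[0,0,40],[0,0,40],[0,0,40],[0,0,30],[0,0,17],[0,0,0]],"twist":[0,0,0,0,0,0,0,0]}' && python3 -m creep '{"claw":[-1,-1,-1,-1,-1,-1,-1,-1],"dp":[[0,0,0],[0,0,0],[0,0,0],[0,0,0],[0,0,0],[0,0,0],[0,0,0],[0,0,0]],"twist":[0,0,0,0,0,0,0,0]}' 30
```

```text
t: 3.15
tool_pos: [468.0, 263.2, 66.0]
orientation: [0.546, -3.092, 0.001]
contact_force: [-0.4, 0.2, 0.9]
finger_gap: 88.2
grasp_force: 0.0
t: 4.15
tool_pos: [468.0, 263.4, 66.7]
orientation: [0.548, -3.093, 0.0]
contact_force: [-0.4, 0.3, 0.2]
finger_gap: 19.9
grasp_force: 29.7
```

```bash
python3 -m creep '{"claw":[-1,-1,-1,-1,-1,-1,-1,-1,-1,-1],"dp":[[0,0,-20],[0,0,-45],[0,0,-45],[17,-48,0],[17,-48,0],[17,-48,0],[17,-48,0],[17,-48,0],[0,0,0],[0,0,0]],"twist":[0,0,0,0,0,0,0,0,0.1425,0]}' && python3 -m creep '{"claw":[-1,-1],"dp":[[0,0,0],[0,0,0]],"twist":[0,0]}' && python3 - <<'E'
from h import *
import pickle
o=bot.get_obs();R=Ro.from_rotvec(o['orientation']).as_matrix();print(o['tool_pos'],R.round(3).tolist())
t=optics.capture('top');cv2.imwrite('pics/t2.png',t);s=optics.capture('scene');cv2.imwrite('pics/s2.png',s);pickle.dump(o,open('t2.pkl','wb'))
P=o['tool_pos'];X=P+R@np.array([-112,0,23.5]);print(X,proj(cam('top'),X),proj(cam('scene'),X))
A=cv2.resize(t[90:240,170:300],None,fx=4,fy=4,interpolation=3)
x,y=proj(cam('scene'),X).astype(int);B=cv2.resize(s[y-50:y+50,x-35:x+35],(280,400),interpolation=3)
im=np.zeros((600,800,3),np.uint8);im[:,:520]=A;im[:400,520:]=B;cv2.imwrite('pics/c2.png',im);print(x,y)
E
```

```text
t: 5.4
tool_pos: [470.2, 8.4, 176.5]
orientation: [0.326, -3.124, 0.0]
contact_force: [-0.7, -0.7, -2.1]
finger_gap: 19.9
grasp_force: 29.8
t: 5.65
tool_pos: [470.5, 9.6, 176.6]
orientation: [0.331, -3.124, -0.0]
contact_force: [0.6, -0.2, -2.0]
finger_gap: 19.6
grasp_force: 29.8
[470.53130415   9.63531339 176.61883984] [[-0.978, -0.209, -0.0], [-0.209, 0.978, 0.0], [0.0, 0.0, -1.0]]
[580.04540363  33.08078396 153.09816969] [239.86483747 175.42045026] [258.85588102 191.950543  ]
258 191
```

View pics/c2.png

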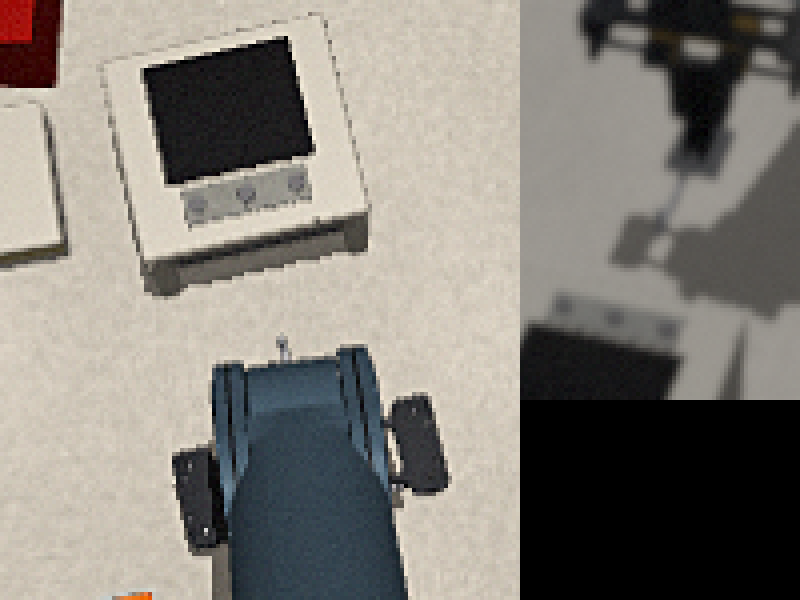

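The tip shows at top px (240,175), where predicted, so the hook sits true in the grip. Going low, then in under the ledge.

```bash
python3 -m creep '{"claw":[-1,-1,-1,-1,-1,-1,-1,-1,-1,-1],"dp":[[0,0,40],[0,0,40],[0,0,24],[0,0,0],[-30,0,0],[-30,0,0],[-30,0,0],[-31,-1,0],[0,0,0],[0,0,0]],"twist":[0,0,0,0.007,0,0,0,0,0,0]}' && python3 -m creep '{"claw":[-1,-1,-1],"dp":[[0,0,0],[0,0,0],[0,0,0]],"twist":[0,0,0]}'
```

```text
t: 7.0
tool_pos: [588.8, 31.8, 73.4]
orientation: [0.315, -3.125, 0.0]
contact_force: [-0.4, 0.4, -2.3]
finger_gap: 19.5
grasp_force: 29.8
t: 7.38
tool_pos: [589.1, 31.8, 72.8]
orientation: [0.315, -3.126, 0.0]
contact_force: [-0.1, -0.1, -3.3]
finger_gap: 19.9
grasp_force: 29.8
```

```bash
python3 -m creep '{"claw":[-1,-1,-1,-1],"dp":[[0,2,0],[0,0,-4],[0,0,-3],[0,0,0]],"twist":[0,0,0,0]}' && python3 -m creep '{"claw":[-1,-1,-1],"dp":[[0,0,-3],[0,0,-3],[0,0,0]],"twist":[0,0,0]}'  && python3 -m creep '{"claw":[-1,-1,-1],"dp":[[0,0,-2],[0,0,-2],[0,0,0]],"twist":[0,0,0]}'
```

```text
t: 7.88
tool_pos: [589.3, 33.8, 80.2]
orientation: [-0.315, 3.125, -0.0]
contact_force: [-0.1, 0.0, -3.0]
finger_gap: 19.6
grasp_force: 29.8
t: 8.25
tool_pos: [589.2, 33.9, 86.0]
orientation: [-0.315, 3.125, 0.0]
contact_force: [0.5, 0.1, -2.5]
finger_gap: 20.0
grasp_force: 29.8
t: 8.62
tool_pos: [589.1, 33.9, 89.9]
orientation: [-0.315, 3.125, -0.0]
contact_force: [0.0, -0.2, -3.3]
finger_gap: 19.9
grasp_force: 29.8
```

```bash
python3 -m creep '{"claw":[-1,-1,-1,-1],"dp":[[0,0,-3],[0,0,-2],[0,0,0],[0,0,0]],"twist":[0,0,0,0]}' && python3 -m creep '{"claw":[-1,-1,-1,-1],"dp":[[3,0,0],[3,0,0],[3,0,0],[3,0,0]],"twist":[0,0,0,0]}'  && python3 -m creep '{"claw":[-1,-1,-1,-1],"dp":[[3,0,0],[3,0,0],[3,0,0],[3,0,0]],"twist":[0,0,0,0]}'
```

```text
t: 9.12
tool_pos: [589.0, 33.9, 94.7]
orientation: [0.315, -3.126, -0.0]
contact_force: [-0.3, 0.6, -2.3]
finger_gap: 19.5
grasp_force: 29.8
t: 9.62
tool_pos: [577.8, 31.6, 95.0]
orientation: [-0.315, 3.124, 0.0]
contact_force: [2.6, -0.1, -3.6]
finger_gap: 19.9
grasp_force: 29.8
t: 10.12
tool_pos: [565.5, 29.1, 94.9]
orientation: [-0.315, 3.125, -0.0]
contact_force: [2.7, 0.5, -1.7]
finger_gap: 20.0
grasp_force: 29.8
```

```bash
python3 -m creep '{"claw":[-1,-1,-1,-1,-1,-1,-1,-1,-1,-1],"dp":[[6,0,0],[6,0,0],[6,0,0],[6,0,0],[6,0,0],[6,0,0],[6,0,0],[6,0,0],[6,0,0],[6,0,0]],"twist":[0,0,0,0,0,0,0,0,0,0]}' && python3 -m creep '{"claw":[-1,-1,-1,-1,-1],"dp":[[3,0,0],[3,0,0],[3,0,0],[3,0,0],[0,0,0]],"twist":[0,0,0,0,0]}'
```

```text
t: 11.38
tool_pos: [506.3, 17.1, 94.8]
orientation: [-0.315, 3.126, -0.0]
contact_force: [3.5, 1.0, -0.4]
finger_gap: 19.5
grasp_force: 29.8
t: 12.0
tool_pos: [494.3, 14.6, 94.6]
orientation: [0.315, -3.125, 0.0]
contact_force: [0.9, 0.3, -2.1]
finger_gap: 19.8
grasp_force: 29.8
```

```bash
python3 -m creep '{"claw":[-1,-1,-1,-1],"dp":[[2,0,0],[2,0,0],[2,0,0],[1,0,0]],"twist":[0,0,0,0]}' && python3 -m creep '{"claw":[-1,-1,-1,-1],"dp":[[1,0,0],[1,0,0],[1,0,0],[1,0,0]],"twist":[0,0,0,0]}'
```

```text
t: 12.5
tool_pos: [487.9, 13.3, 94.7]
orientation: [0.315, -3.126, -0.0]
contact_force: [1.8, -0.2, -2.3]
finger_gap: 19.7
grasp_force: 29.8
t: 13.0
tool_pos: [484.1, 12.6, 94.7]
orientation: [-0.315, 3.126, -0.0]
contact_force: [3.2, 0.6, -3.5]
finger_gap: 19.6
grasp_force: 29.8
```

```bash
python3 -m creep '{"claw":[-1,-1,-1],"dp":[[1,0,0],[1,0,0],[1,0,0]],"twist":[0,0,0]}'
```

```text
t: 13.38
tool_pos: [481.1, 12.0, 94.7]
orientation: [0.315, -3.126, 0.0]
contact_force: [3.1, 0.2, -3.6]
finger_gap: 19.7
grasp_force: 29.8
```

```bash
python3 -m creep '{"claw":[-1,-1,-1],"dp":[[1,0,0],[1,0,0],[1,0,0]],"twist":[0,0,0]}'
```

```text
t: 13.75
tool_pos: [478.2, 11.4, 94.7]
orientation: [-0.315, 3.126, 0.0]
contact_force: [2.1, 0.4, -2.9]
finger_gap: 19.9
grasp_force: 29.8
```

```bash
python3 -m creep '{"claw":[-1,-1,-1],"dp":[[1,0,0],[1,0,0],[1,0,0]],"twist":[0,0,0]}'
```

```text
t: 14.12
tool_pos: [475.3, 10.8, 94.7]
orientation: [-0.315, 3.126, 0.0]
contact_force: [2.3, 0.3, -3.1]
finger_gap: 19.7
grasp_force: 29.8
```

```bash
python3 -m creep '{"claw":[-1,-1],"dp":[[1,0,0],[1,0,0]],"twist":[0,0]}'
```

```text
t: 14.38
tool_pos: [473.3, 10.3, 94.7]
orientation: [-0.315, 3.126, -0.0]
contact_force: [2.4, 0.4, -3.7]
finger_gap: 19.7
grasp_force: 29.8
```

```bash
python3 -m creep '{"claw":[-1,-1],"dp":[[1,0,0],[1,0,0]],"twist":[0,0]}'
```

```text
t: 14.62
tool_pos: [471.4, 10.0, 94.7]
orientation: [-0.315, 3.126, -0.0]
contact_force: [2.2, 0.4, -3.8]
finger_gap: 19.4
grasp_force: 29.8
```

```bash
python3 -m creep '{"claw":[-1,-1],"dp":[[1,0,0],[1,0,0]],"twist":[0,0]}'
```

```text
t: 14.88
tool_pos: [469.4, 9.5, 94.7]
orientation: [-0.315, 3.126, -0.0]
contact_force: [2.4, 0.4, -4.0]
finger_gap: 20.0
grasp_force: 29.8
```

```bash
python3 -m creep '{"claw":[-1,-1],"dp":[[1,0,0],[1,0,0]],"twist":[0,0]}'
```

```text
t: 15.12
tool_pos: [468.4, 9.3, 95.0]
orientation: [-0.315, 3.124, 0.0]
contact_force: [6.2, 1.1, -3.8]
finger_gap: 19.7
grasp_force: 29.8
```

```bash
python3 -m creep '{"claw":[-1,-1],"dp":[[1,0,0],[1,0,0]],"twist":[0,0]}'
```

```text
t: 15.38
tool_pos: [468.0, 9.3, 95.3]
orientation: [-0.315, 3.121, 0.0]
contact_force: [8.8, 1.4, -6.4]
finger_gap: 19.7
grasp_force: 29.8
```

```bash
python3 -m creep '{"claw":[-1,-1,-1,-1,-1,-1,-1,-1],"dp":[[-4,0,0],[-5,0,0],[-4,0,0],[0,0,0],[0,0,7],[0,0,8],[0,0,7],[0,0,0]],"twist":[0,0,0,0,0,0,0,0]}' && python3 -m creep '{"claw":[-1,-1,-1,-1,-1],"dp":[[3,0,0],[5,0,0],[7,0,0],[7,0,0],[0,0,0]],"twist":[0,0,0,0,0]}'
```

```text
t: 16.38
tool_pos: [477.7, 11.3, 72.0]
orientation: [0.315, -3.124, 0.0]
contact_force: [-0.2, -0.2, -1.7]
finger_gap: 20.0
grasp_force: 29.8
t: 17.0
tool_pos: [455.9, 6.7, 72.8]
orientation: [0.314, -3.125, 0.0]
contact_force: [0.2, 1.0, -2.6]
finger_gap: 19.8
grasp_force: 29.8
```

```bash
python3 -m creep '{"claw":[-1,-1,-1,-1,-1,-1,-1,-1,-1],"dp":[[14,0,0],[14,0,0],[14,0,0],[0,0,0],[0,0,-35],[0,0,-35],[0,0,-34],[0,0,0],[0,0,0]],"twist":[0,0,0,0,0,0,0,0,0]}' && python3 -m creep '{"claw":[-1,-1,-1,-1,-1,-1,-1,-1,-1,-1],"dp":[[0,40,0],[0,42,0],[0,42,0],[0,42,0],[0,42,0],[0,40,0],[-34,0,0],[-35,0,0],[-34,0,0],[0,0,0]],"twist":[0,0,0,0,0,0,0,0,0,0]}' && python3 -m creep '{"claw":[-1,-1,-1,-1,-1,-1],"dp":[[0,0,30],[0,0,30],[0,0,25],[0,0,12],[0,0,5],[0,0,0]],"twist":[0,0,0,0,0,0]}'
```

```text
t: 18.12
tool_pos: [415.3, -1.3, 176.1]
orientation: [0.315, -3.125, -0.0]
contact_force: [-0.1, 0.1, -2.8]
finger_gap: 19.8
grasp_force: 29.8
t: 19.38
tool_pos: [468.5, 261.9, 174.9]
orientation: [0.312, -3.125, 0.001]
contact_force: [-0.7, -0.6, -2.7]
finger_gap: 19.8
grasp_force: 29.8
t: 20.12
tool_pos: [467.0, 262.3, 74.9]
orientation: [0.315, -3.126, -0.0]
contact_force: [0.7, -1.0, -2.0]
finger_gap: 19.2
grasp_force: 29.8
```

```bash
python3 -m creep '{"claw":[-1,-1,-1,-1],"dp":[[0,0,3],[0,0,2],[0,0,2],[0,0,0]],"twist":[0,0,0,0]}' && python3 -m creep '{"claw":[-1,-1,-1],"dp":[[0,0,1],[0,0,0],[0,0,0]],"twist":[0,0,0]}'
```

```text
t: 20.62
tool_pos: [467.0, 262.2, 67.7]
orientation: [0.315, -3.126, 0.0]
contact_force: [0.4, 0.7, -2.0]
finger_gap: 19.8
grasp_force: 29.8
t: 21.0
tool_pos: [467.0, 262.2, 66.7]
orientation: [-0.315, 3.126, -0.0]
contact_force: [0.4, -0.2, -2.7]
finger_gap: 20.1
grasp_force: 29.8
```

```bash
python3 -m creep '{"claw":[-1,-1,-1],"dp":[[0,0,0.5],[0,0,0.5],[0,0,0]],"twist":[0,0,0]}'; python3 -m creep '{"claw":[-1,-1],"dp":[[0,0,0.4],[0,0,0]],"twist":[0,0]}'
```

```text
t: 21.38
tool_pos: [467.1, 262.2, 66.7]
orientation: [-0.315, 3.126, -0.0]
contact_force: [-3.5, -2.8, 9.3]
finger_gap: 19.8
grasp_force: 29.8
t: 21.62
tool_pos: [467.1, 262.1, 66.6]
orientation: [-0.315, 3.126, -0.0]
contact_force: [-5.3, -3.3, 13.9]
finger_gap: 20.1
grasp_force: 29.8
```

```bash
python3 -m creep '{"claw":[-1,-1,-0.4,-0.2,0.2,0.6,1,1,1],"dp":[[0,0,-1],[0,0,0],[0,0,0],[0,0,0],[0,0,0],[0,0,0],[0,0,0],[0,0,0],[0,0,0]],"twist":[0,0,0,0,0,0,0,0,0]}'; python3 -m creep '{"claw":[1,1,1,1,1,1,1,1],"dp":[[0,0,-15],[0,0,-40],[0,0,-50],[0,0,-50],[0,0,-12],[0,0,0],[0,0,0],[0,0,0]],"twist":[0,0,0,0,0,0,0,0]}'
```

```text
t: 22.75
tool_pos: [467.0, 262.2, 66.3]
orientation: [-0.315, 3.126, 0.0]
contact_force: [1.1, 0.3, 0.5]
finger_gap: 83.1
grasp_force: 0.0
t: 23.75
tool_pos: [466.3, 261.7, 231.9]
orientation: [0.315, -3.123, 0.002]
contact_force: [-0.6, 0.5, -0.8]
finger_gap: 88.0
grasp_force: 0.0
```

```bash
python3 -m creep '{"claw":[-1,-1,-1,-1,-1,-1,-1,-1,-1],"dp":[[-12,-41,0],[-13,-42,0],[-12,-41,0],[-13,-42,0],[-12,-41,0],[-12,-41,0],[0,0,0],[0,0,0],[0,0,0]],"twist":[0,0,0,0,0,0,0,0,0]}' 10; python3 - <<'E'
from h import *
import pickle
o=bot.get_obs();w=optics.capture('wrist');pickle.dump(o,open('w2.pkl','wb'))
cv2.imwrite('pics/w2b.png',cv2.resize(w,(800,600),interpolation=3))
t=optics.capture('top');cv2.imwrite('pics/t3.png',t)
E
```

```text
t: 24.88
tool_pos: [588.4, 35.6, 232.9]
orientation: [0.318, -3.124, -0.001]
contact_force: [0.7, 1.0, -0.0]
finger_gap: 0.7
grasp_force: 0.0
```

View pics/w2b.png

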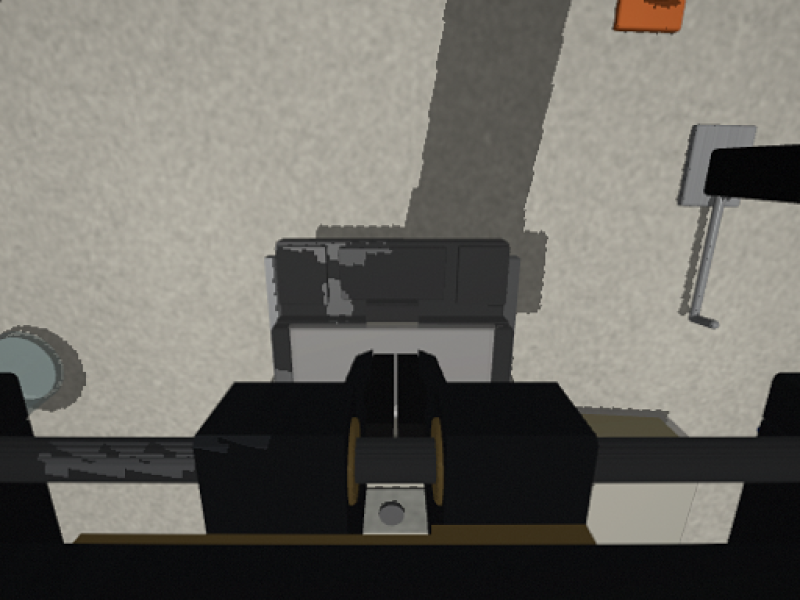

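View pics/t3.png

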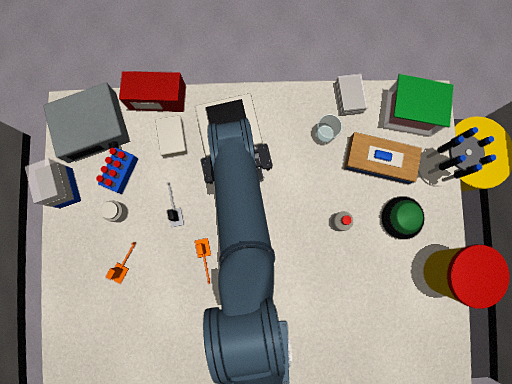

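The wrist view shows the cassette drawn out: front edge at row 240, pad about x 337–447, rows 248–302 (centre about (391,275)), catch at row 310 and lid from 320. The top view shows the hook standing upright at (174,215).

```bash
python3 - <<'E'
from h import *
import pickle
np.set_printoptions(precision=1,suppress=True)
o=pickle.load(open('w2.pkl','rb'));W=cam('wrist',o);R=Ro.from_rotvec(o['orientation']).as_matrix()
g=lambda x,y,z:onz(W,(x/1.5625-.2,y/1.5625-.2),z)
L=np.array([665.1,49.6]);u=np.array([np.cos(.203),np.sin(.203)]);n=np.array([-u[1],u[0]])
for nm,x,y,z in(('frontL',280,240,111),('frontR',508,240,111),('padF',391,248,114),('pad',391,275,111),('padB',391,302,108),('catch',393,312,117),('lidf',393,321,118)):
    X=g(x,y,z);d=X[:2]-L;print(nm,X,'s',-d@u,'lat',d@n,'tool',R.T@(X-o['tool_pos']))
E
```

```text
frontL [566.7 -34.8 111. ] s 113.42909710977445 lat -62.788770161247484 tool [ 35.3 -64.6 121.9]
frontR [541.1  89.9 111. ] s 113.38121464666347 lat 64.44030870211299 tool [ 35.3  62.6 122. ]
padF [558.1  26.7 114. ] s 109.42052576145068 lat -0.865061459496971 tool [ 31.3  -2.7 118.9]
pad [573.9  29.9 111. ] s 93.31625016181097 lat -0.9302713376738225 tool [ 15.2  -2.8 121.9]
padB [590.6  33.2 108. ] s 76.25303935005515 lat -0.9982567381211851 tool [ -1.8  -2.9 124.9]
catch [593.5  35.1 117. ] s 73.07124180521704 lat 0.19857518038289257 tool [ -5.   -1.6 115.9]
lidf [598.5  36.1 118. ] s 67.98133538727264 lat 0.19401784352299423 tool [-10.1  -1.7 114.9]
```

```bash
python3 -m creep '{"claw":[-1,-1,-1,-1,-1,-1,-1],"dp":[[19,-3,0],[0,0,0],[0,0,40],[0,0,35],[0,0,13],[0,0,0],[0,0,0]],"twist":[0,0,0,0,0,0,0]}'; python3 -m creep '{"claw":[-1,-1,-1,-1,-1,-1],"dp":[[0,0,2],[0,0,2],[0,0,2],[0,0,1],[0,0,1],[0,0,0]],"twist":[0,0,0,0,0,0]}'
```

```text
t: 25.85
tool_pos: [572.1, 27.4, 146.6]
orientation: [-0.315, 3.123, 0.0]
contact_force: [-0.4, -0.5, -0.2]
finger_gap: 0.6
grasp_force: 0.0
t: 26.6
tool_pos: [570.8, 27.1, 137.3]
orientation: [0.315, -3.125, 0.0]
contact_force: [-1.8, -0.9, 2.6]
finger_gap: 0.4
grasp_force: 1.2
```

```bash
python3 -m creep '{"claw":[-1,-1,-1,-1],"dp":[[0,0,1],[0,0,1],[0,0,1],[0,0,0]],"twist":[0,0,0,0]}'; python3 -m creep '{"claw":[-1,-1,-1,-1],"dp":[[0,0,1],[0,0,1],[0,0,1],[0,0,0]],"twist":[0,0,0,0]}'
```

```text
t: 27.1
tool_pos: [570.8, 27.1, 134.2]
orientation: [0.315, -3.125, 0.0]
contact_force: [-2.3, -1.0, 3.1]
finger_gap: 0.7
grasp_force: 1.7
t: 27.6
tool_pos: [570.9, 27.1, 131.3]
orientation: [0.315, -3.126, 0.0]
contact_force: [-2.9, -1.1, 5.6]
finger_gap: 0.5
grasp_force: 2.3
```

```bash
python3 -m creep '{"claw":[-1,-1,-1],"dp":[[0,0,0.8],[0,0,0.8],[0,0,0]],"twist":[0,0,0]}'; python3 -m creep '{"claw":[-1,-1,-1,-1,-1,-1,-1],"dp":[[0,0,-4],[4,0,-10],[30,0,-20],[45,0,-40],[45,0,-40],[0,0,0],[0,0,0]],"twist":[0,0,0,0,0,0,0]}'; python3 - <<'E'
from h import *
w=optics.capture('wrist');s=optics.capture('scene')
im=np.zeros((600,800,3),np.uint8);im[:384,:512]=w;im[:400,512:]=cv2.resize(s[190:303,210:290],(288,400),interpolation=3);im[384:,:512]=0
t=optics.capture('top');im[390:600,:512]=cv2.resize(t[80:240,80:470],(512,210))
cv2.imwrite('pics/c3.png',im)
E
```

```text
t: 27.98
tool_pos: [570.6, 27.0, 130.5]
orientation: [0.314, -3.125, 0.0]
contact_force: [-6.9, -1.1, 12.7]
finger_gap: 0.7
grasp_force: 6.4
t: 28.85
tool_pos: [450.1, 2.7, 243.9]
orientation: [-0.315, 3.124, 0.0]
contact_force: [0.9, -0.6, -0.5]
finger_gap: 0.4
grasp_force: 0.0
```

View pics/c3.png

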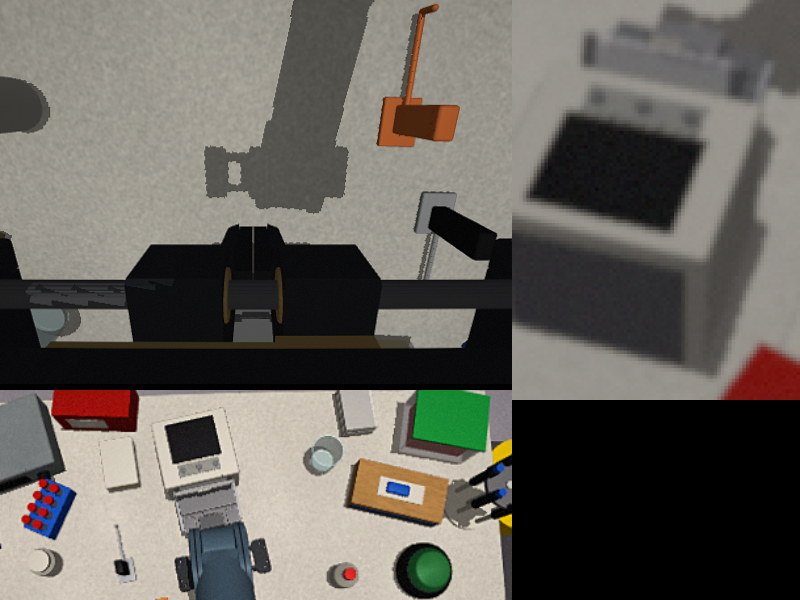

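```bash
python3 -m creep '{"claw":[-1,-1,-1,-1,-1,-1],"dp":[[0,0,-35],[0,0,-30],[-40,0,0],[-40,0,0],[-40,0,0],[0,0,0]],"twist":[0,0,0,0,0,0]}'; python3 - <<'E'
from h import *
print(bot.get_obs()['tool_pos'])
w=optics.capture('wrist');cv2.imwrite('pics/w3.png',cv2.resize(w[80:300,130:400],(800,652),interpolation=3)[:600])
E
```

```text
t: 29.75
tool_pos: [569.0, 27.5, 306.9]
orientation: [0.317, -3.124, -0.0]
contact_force: [-0.7, 0.1, 0.4]
finger_gap: 0.3
grasp_force: 0.0
[568.98765138  27.46263679 306.85093212]
```

View pics/w3.png

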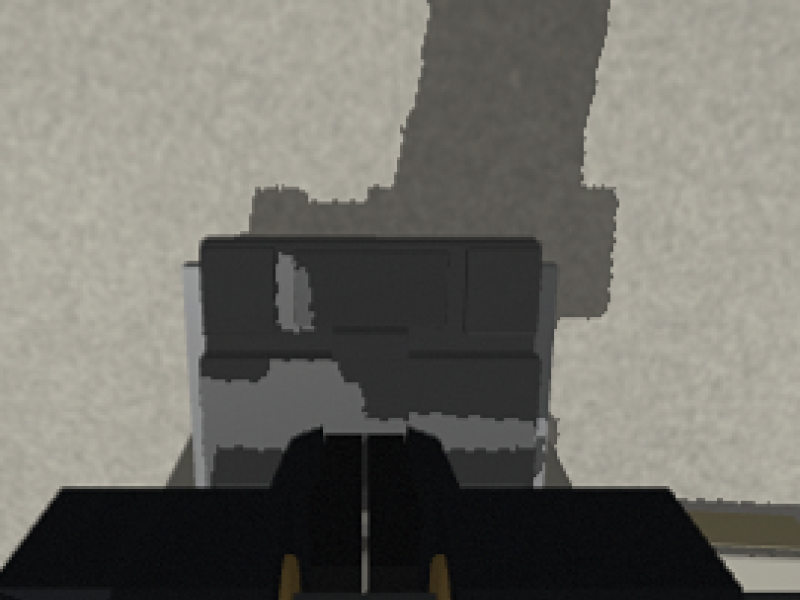

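The dark lid frame no longer meets the catch and the cassette interior is open. One last look with the arm away, to check that the lid is fully open.

```bash
python3 -m creep '{"claw":[-1,-1,-1,-1,-1,-1],"dp":[[45,0,0],[45,-40,0],[0,-50,0],[0,-50,0],[0,-50,0],[0,0,0]],"twist":[0,0,0,0,0,0]}'; python3 - <<'E'
from h import *
s=optics.capture('scene');t=optics.capture('top')
L=np.array([665.1,49.6]);u=np.array([np.cos(.203),np.sin(.203)]);n=np.array([-u[1],u[0]])
S=cam('scene');T=cam('top');ox,oy,tx,ty=205,175,180,120
A=cv2.resize(s[oy:oy+75,ox:ox+80],None,fx=5,fy=5,interpolation=3);B=cv2.resize(t[ty:ty+75,tx:tx+80],None,fx=5,fy=5,interpolation=3)
for th,c in((.6,(0,0,255)),(1.25,(0,200,0))):
  for l in(-70,70):
    X=np.r_[L-u*(10+58*np.cos(th))+n*l,118+58*np.sin(th)]
    for im,C,a,b in((A,S,ox,oy),(B,T,tx,ty)):
      p=(proj(C,X)-(a,b)+.5)*5;cv2.circle(im,tuple(int(v) for v in p),4,c,1)
cv2.imwrite('pics/f.png',np.hstack([A,B]))
E
```

```text
t: 30.55
tool_pos: [515.3, -182.2, 308.2]
orientation: [0.304, -3.125, 0.002]
contact_force: [0.3, 0.7, -0.6]
finger_gap: 0.5
grasp_force: 0.0
```

View pics/f.png

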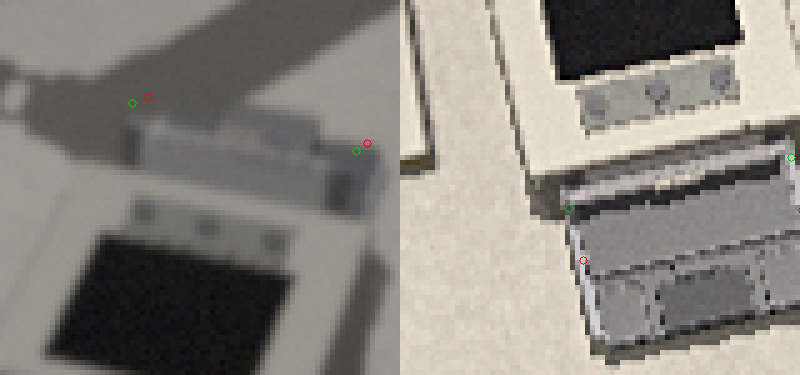

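The lid stands up against the roof at the green 1.25 rad marks, so it is fully open.

```bash
python3 -c "
from plant import bot
print(bot.job_done())"
```

```text
the job is handed in; nothing more can be done
None
```

The job is handed in at about 31 s: the cassette is drawn out to its stop (about 9 N at the stop), the hook stands upright at its original spot, and the lid is fully open.

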